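Empty the cup and hold the gift case open

ROBOT

A 7-joint arm with a two-finger parallel gripper is mounted at the origin on the work surface. World frame = base frame: x ahead of the robot, y to its left, z up, the work surface at z = 0. Lengths are in m, angles in rad, forces in N, time in s.
With the tool pointing down it reaches from about 0.425 to 0.875 m from the base axis. Payload 8.4 kg.
Tool frame: the origin (TCP) lies at the very end of the fingers, on their centre line; the grasp point (between the pads) lies 19 mm behind it (arm.pinch_z is the distance from the TCP to the grasp point, in m); z points along the fingers, y is the line along which they close (so a half turn about z gives the same grasp; the last joint's range is limited). The gripper opens to 85 mm and grips with 20 to 120 N. Pads are 22 mm wide; open, the fingers measure 114 mm over their backs; the gripper's body (76 mm by 85 mm) begins 54 mm behind the grasp point. The pads swing forward as they close: fully open they stand 13 mm farther back than shut.
Start: joints at [1.123, 0.333, 0.04, 1.465, -0.013, 1.343, -0.059], TCP at [0.222, -0.611, 0.231] pointing down, gripper open.
Joint ranges: [-2.58, 2.58], [-0.38, 2.09], [-1.3, 1.39], [0.25, 2.4], [-1.5, 4.64], [0.08, 2.09], [-2.65, 2.65]. Speed limits (rad/s): [2.22, 2.22, 2.79, 2.79, 3.14, 3.14, 3.14].

INTERFACE

Orientations are given as a 3x3 rotation matrix whose columns are the frame's x, y, z axes.
In Python, from station import arm, vision, hand_in, models gives the robot as it stands.
- The arm moves only by the shell command python3 -m crank 'ROWS' [FORCE]. ROWS is a JSON object whose one key "plan" holds a list of rows, each a list of 7 numbers: the shift along the tool's x, y, z in mm, then the turn, a rotation vector about the tool's x, y, z in rad, then the finger opening in mm, from 0 to 85.4. In form: {"plan": [[tx, ty, tz, rx, ry, rz, hand], ...]}. A call has 1 to 12 rows; each row shifts and turns the commanded pose from where the row before left it, along the tool's axes as they then stand; what a row does not reach is not made up. A row lasts 1/8 s, in which the tool goes at most 62.5 mm and 10.7 degrees, less where a joint would pass 70% of its speed; a pose out of reach is approached as far as the arm can. A call with a gripper value outside its range is refused whole. The fingers move at their own pace and stop on an object; FORCE is the grip in N (left out, the last holds). Time passes only in rows, so rows that do not move let the fingers close. It gives the time, the measured TCP pose, the force, the opening and the grip force at its end, in the units of the state.
- arm.observe(): the state, without advancing time (a new reading comes with each control period).
- vision.snapshot(name): name is "scene" or "top" or "wrist"; returns (picture, depth): 384x512x3 uint8, red, green, blue; 384x512 float32, m along the optical axis (not along the pixel's ray), 0 where there is no reading.
- vision.camera_model(name): a dict with "K" (3x3 intrinsics, pixels), "camera_from_world" (4x4, takes a point from world to camera coordinates). Camera axes: x right, y down, z forward; pixel columns grow to the right and rows downward; lengths in m; the calibration is good to about 2 mm. A picture is of the moment at which its call begins: read the wrist's pose just before it. camera_model takes no time and is no camera call; for the wrist camera it gives the pose at the moment of the call.
- hand_in(): hands the job in; it is judged then, once.
Trained networks look in the newest picture that a camera, given by its name, has taken for a name from the list of things; names that differ only in an ending like _2 or _b are one class to them, and where a whole thing is asked for, a point or a joint stands for the part that bears it (a point fixed in the world has none). Each returns a list of dicts, best first, with "confidence" (0 to 1); they miss things now and then, are a little off and sometimes report something else, mostly with a low value. They report only what shows in the picture. A call takes as long as a camera call. They do not tell look-alikes from the thing itself.
- models.masks_of(thing, camera): "pixels" (384x512 bool, what is visible of it) and "extent" ([left, top, width, height] in pixels, round what is visible of it).
The state is a dict: "t": time; "joint_pos": joint angles; "qvel": joint speeds; "tau": joint torques, N m; "tcp_pos": TCP position; "orientation": TCP orientation; "ft_force": force on the tool from outside, world axes, zero at the start; "ft_torque": the same for the moment, N m; "finger_gap": finger opening in m; "grasp_force": force on a finger pad.
Only numpy, scipy, OpenCV 4.12 (cv2) and the standard library are available. Lean on these libraries where they do the work, as an engineer would, in place of code of your own. Each camera call takes 0.05 s, during which the arm holds its last target. There are 200 camera calls.

TASK

Get this cup ready for packing: pick it up and tip it so that all four little bells drop into the tray, then stand the empty cup upright in the middle of the round red pad and let go of it. Then lift the lid of the gift case to about 40 degrees and keep holding it there with the gripper, so that a colleague across the counter can pack the cup: the job finishes while you are still holding the lid. Leave the bowl, the blue carton and the mallet alone.

Things in the scene. Friction and masses are not known exactly. Their poses are not given: they have to be found in the camera images.
- cup: small bronze drinking cup, round, 66 mm high, outside diameter 64 mm at the rim narrowing evenly to 51 mm at the foot, wall 4 mm, floor 6 mm thick, 0.18 to 0.35 kg. It starts upright on the table with four bells lying loose in it; they all roll out once it is tipped to about 120 degrees. Origin: centre of its underside; z points out of its mouth
- bell0: round golden bell, a 16 mm ball with a small wire loop (19 mm over all), 12 g, rolls easily; starts in the cup. Origin: at the lowest point of the ball when the loop is on top, 8 mm from the ball's centre
- bell1: round golden bell, a 16 mm ball with a small wire loop (19 mm over all), 12 g, rolls easily; starts in the cup. Origin: at the lowest point of the ball when the loop is on top, 8 mm from the ball's centre
- bell2: round golden bell, a 16 mm ball with a small wire loop (19 mm over all), 12 g, rolls easily; starts in the cup. Origin: at the lowest point of the ball when the loop is on top, 8 mm from the ball's centre
- bell3: round golden bell, a 16 mm ball with a small wire loop (19 mm over all), 12 g, rolls easily; starts in the cup. Origin: at the lowest point of the ball when the loop is on top, 8 mm from the ball's centre
- tray: square shallow tray of light wood with a green floor, 180 x 180 mm outside and 40 mm high, walls and floor 8 mm thick, inside 164 x 164 mm; fixed to the table. Origin: centre of its underside; x and y along its sides. Stands on one side of the table (left or right), the gift case on the other
- pad: flat round red pad, 90 mm across (golden rim to 94 mm) and 5 mm thick, fixed on the table near the middle, nearer or farther than the cup. Origin: centre of its underside
- case: dark wooden gift case with a red inside and a hinged lid, 170 mm deep (its x) by 180 mm wide (its y), 80 mm high without the lid, fixed to the table. Origin: centre of its underside; its x points from the hinge side (towards the robot) to the free edge of the lid (away from the robot)
- case_lid (a joint): opening angle of the case's lid in rad: 0 shut, 0.698 is 40 degrees, stopped at 1.15 (66 degrees). The lid is a 170 x 180 x 12 mm wooden panel of about 0.45 kg, its underside at 80 mm above the table when shut; its free edge rises as it opens; it falls shut by itself from any angle if let go (about 3 N at the handle hold it)
- case_lid_handle (a point): middle of the golden bar handle on the lid: a round bar of 10 mm diameter, 90 mm long along the case's y, standing on two end posts; its centre line is 47 mm above the lid's underside (30 mm clear gap under the bar), 140 mm from the hinge, 30 mm short of the free edge; 127 mm above the table when shut. The point's z is the lid's normal (up when shut), its x points from hinge to free edge
- case_lid_hinge (a point): middle of the lid's hinge line, at the lid's underside on the robot's side of the case; its y lies along the hinge line; its frame turns with the lid
- bowl: bystander: dark bronze singing bowl, 104 mm across and 55 mm high, standing beyond the pad; leave it alone. Origin: centre of its underside
- incense: bystander: blue carton 50 x 200 x 30 mm, lying on the table; leave it alone. Origin: centre of its underside
- mallet: bystander: mallet, black head 60 x 28 x 28 mm and wooden handle, 160 mm long along its x, lying on the table; leave it alone. Origin: on its underside, near the middle of its length
Things that resemble listed ones, but are neither listed nor needed, are in the scene too. Of the things that look like the cup, take the one that is farthest to the robot's right at the start.

How it is judged:
By the outcome, as a careful person would: the job done as asked, in the order asked, and still so for the second after the job is handed in, while the arm keeps its last pose, push and grip.
It also fails if it takes over 66 s, if anything falls off the work surface, if the arm or the gripper's body presses on something with over 40 N, if the wrist force passes 120 N, or if a joint passes its speed limit or range.

## Working session

There is one attempt and no reset: what is moved stays moved. The work goes in short steps, Python scripts to look and compute and a shell command to move; the robot and the scene stay as the last step left them, time stands still between calls to the robot, and variables do not carry over. Pictures are saved under pics/ and viewed, at most 10 in all, crops included, and the job is handed in when it is done.

```bash
ls; mkdir -p pics
cat > h.py <<'E'
import numpy as np, cv2
from station import arm, vision, models
def snap(c,fn=None):
    p,d=vision.snapshot(c)
    if fn: cv2.imwrite('pics/'+fn,cv2.cvtColor(p,cv2.COLOR_RGB2BGR))
    return p,d
def cloud(c,d):
    m=vision.camera_model(c);K=np.array(m["K"]);T=np.linalg.inv(np.array(m["camera_from_world"]))
    v,u=np.indices(d.shape)
    P=np.stack([(u-K[0,2])/K[0,0]*d,(v-K[1,2])/K[1,1]*d,d],-1)
    P=P@T[:3,:3].T+T[:3,3]; P[d==0]=np.nan
    return P
E
python3 - <<'E'
from h import *
s=arm.observe();print(s['t'],s['tcp_pos'],np.round(s['orientation'],3).tolist(),s['finger_gap'])
for c in['scene','top']:
    p,d=snap(c,c+'0.png');P=cloud(c,d)
    for n in['cup','tray','pad','case','case_lid_handle','bowl','incense','mallet']:
        for r in models.masks_of(n,c)[:4]:
            q=P[r['pixels']];q=q[~np.isnan(q[:,0])]
            if len(q): print(c,n,round(r['confidence'],2),r['extent'],np.round(np.median(q,0),3),np.round(np.percentile(q,2,axis=0),3),np.round(np.percentile(q,98,axis=0),3))
a=cv2.imread('pics/scene0.png');b=cv2.imread('pics/top0.png')
cv2.imwrite('pics/both0.png',cv2.resize(np.vstack([a,b]),(400,600)))
E
```

```text
pics
0.0 [ 0.22200489 -0.61040987  0.23042018] [[0.94, 0.342, -0.001], [0.342, -0.94, 0.002], [-0.0, -0.002, -1.0]] 0.08539340434309119
scene cup 0.85 [220.7, 207.6, 30.8, 41.7] [ 0.619 -0.02   0.046] [ 0.588 -0.06   0.004] [ 0.645 -0.001  0.068]
scene cup 0.65 [231.6, 249.2, 34.0, 41.2] [0.665 0.102 0.046] [0.635 0.066 0.008] [0.693 0.125 0.067]
scene cup 0.59 [331.5, 206.7, 29.7, 31.2] [0.388 0.086 0.046] [0.352 0.051 0.005] [0.41  0.109 0.067]
scene cup 0.47 [186.0, 136.2, 84.8, 44.3] [ 0.509 -0.255  0.094] [ 0.417 -0.358  0.084] [ 0.585 -0.182  0.132]
scene tray 0.62 [219.1, 208.3, 32.9, 40.9] [ 0.618 -0.022  0.045] [ 0.561 -0.137  0.   ] [ 0.645 -0.001  0.067]
scene tray 0.61 [301.0, 258.2, 136.7, 108.2] [0.525 0.294 0.01 ] [0.43  0.192 0.003] [0.627 0.388 0.042]
scene pad 0.91 [271.9, 209.0, 35.9, 23.6] [ 0.467 -0.023  0.006] [ 0.425 -0.066  0.003] [0.506 0.015 0.008]
scene case 0.69 [182.8, 137.3, 87.5, 73.6] [ 0.527 -0.22   0.083] [ 0.414 -0.356  0.004] [ 0.589 -0.18   0.127]
scene case 0.4 [155.2, 234.6, 45.7, 41.0] [ 0.749 -0.049  0.035] [ 0.705 -0.082  0.007] [0.799 0.017 
[... 1269 characters left out ...]
-0.362  0.026] [ 0.579 -0.183  0.13 ]
top case 0.41 [262.8, 163.8, 26.4, 27.2] [ 0.625 -0.031  0.042] [ 0.584 -0.06   0.003] [ 0.643 -0.004  0.068]
top case_lid_handle 0.66 [335.1, 188.4, 83.4, 79.3] [ 0.494 -0.274  0.093] [ 0.412 -0.362  0.085] [ 0.58  -0.187  0.13 ]
top bowl 0.88 [255.0, 105.9, 39.2, 44.0] [ 0.757 -0.034  0.015] [ 0.7   -0.079 -0.001] [0.806 0.012 0.056]
top bowl 0.6 [337.2, 191.6, 82.7, 76.9] [ 0.494 -0.274  0.093] [ 0.412 -0.362  0.087] [ 0.579 -0.187  0.13 ]
top incense 0.86 [127.0, 119.5, 77.5, 30.3] [0.713 0.253 0.028] [0.69  0.157 0.005] [0.742 0.35  0.033]
top mallet 0.81 [346.7, 119.3, 23.0, 57.3] [ 0.695 -0.248  0.022] [ 0.641 -0.274 -0.   ] [ 0.79  -0.228  0.033]
```

View pics/both0.png

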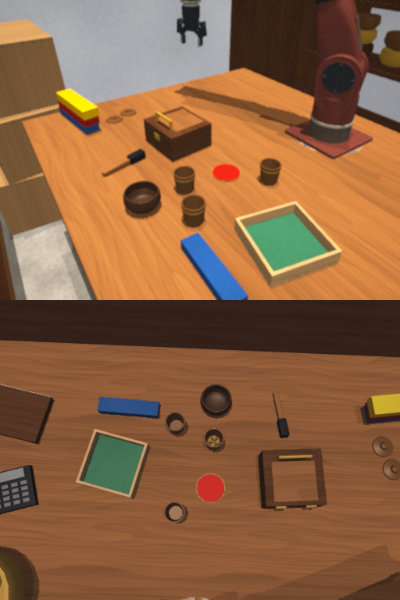

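Run:
```python
from h import *
a=cv2.imread('pics/scene0.png')[195:255,205:275];b=cv2.imread('pics/top0.png')[145:205,240:310]
cv2.imwrite('pics/crop.png',cv2.resize(np.hstack([a,b]),None,fx=5.5,fy=5.5,interpolation=cv2.INTER_CUBIC))
out=[]
for c in['scene','top']:
    p,d=snap(c);P=cloud(c,d)
    for n,lo,hi in[('cup',.060,.072),('cup',.004,.03),('pad',.003,.012),('tray',.034,.045),('case_lid_handle',.112,.135),('case_lid_handle',.088,.098)]:
        for r in models.masks_of(n,c)[:3]:
            q=P[r['pixels']];q=q[~np.isnan(q[:,0])];q=q[(q[:,2]>lo)&(q[:,2]<hi)]
            if len(q)<15: continue
            if n in('cup','pad'):
                # circle fit
                A=np.c_[2*q[:,:2],np.ones(len(q))];x=np.linalg.lstsq(A,(q[:,:2]**2).sum(1),rcond=None)[0]
                print(c,n,lo,len(q),'mean',np.round(q.mean(0),4),'circ',np.round(x[:2],4),round(float(np.sqrt(x[2]+x[0]**2+x[1]**2)),4))
            else:
                (cx,cy),(w,h),an=cv2.minAreaRect((q[:,:2]*1000).astype(np.float32))
                print(c,n,lo,len(q),'rect',cx,cy,w,h,an,'z',np.median(q[:,2]))
```

```text
scene cup 0.06 177 mean [0.3802 0.0798 0.0644] circ [0.3804 0.079 ] 0.0294
scene cup 0.06 201 mean [ 0.6154 -0.0306  0.0647] circ [ 0.6158 -0.0306] 0.0293
scene cup 0.06 249 mean [0.6631 0.095  0.0647] circ [0.6633 0.0952] 0.0294
scene cup 0.004 174 mean [0.3962 0.0925 0.0175] circ [0.3803 0.0788] 0.026
scene cup 0.004 167 mean [ 0.6268 -0.0142  0.0175] circ [ 0.6161 -0.0307] 0.0256
scene cup 0.004 251 mean [0.6693 0.105  0.0194] circ [0.6635 0.0951] 0.0258
scene pad 0.003 642 mean [ 0.4661 -0.0259  0.0057] circ [ 0.4655 -0.0269] 0.0328
scene tray 0.034 1892 rect 524.743896484375 285.981689453125 183.7790985107422 182.6595916748047 77.12162017822266 z 0.03989186040418147
scene case_lid_handle 0.112 122 rect 555.271484375 -269.7599182128906 9.893842697143555 98.89601135253906 5.2438130378723145 z 0.1300436508812858
scene case_lid_handle 0.088 1851 rect 496.69439697265625 -275.4801940917969 176.5055694580078 186.2871551513672 5.040439605712891 z 0.09385983885655691
top cup 0.06 127 mean [ 0.6153 -0.0339  0.0646] circ [ 0.6138 -0.0319] 0.0293
top cup 0.06 127 mean [0.6631 0.0968 0.0644]
[... 269 characters left out ...]
250 mean [0.3795 0.0806 0.0092] circ [0.3794 0.0801] 0.0183
top pad 0.003 733 mean [ 0.4625 -0.0283  0.0053] circ [ 0.4628 -0.0286] 0.0323
top tray 0.034 958 rect 524.7738647460938 286.4199523925781 182.26577758789062 180.2506103515625 77.1338119506836 z 0.0386073723077367
top tray 0.034 65 rect 450.8028564453125 -233.33213806152344 237.9952850341797 116.92940521240234 50.20556640625 z 0.03881991756548975
top case_lid_handle 0.112 185 rect 551.9613037109375 -270.63214111328125 10.064208984375 98.77770233154297 4.571608543395996 z 0.13052773844255783
top case_lid_handle 0.088 5232 rect 494.4599609375 -275.8123474121094 176.50341796875 180.78732299804688 4.561383247375488 z 0.09247826990953456
```

View pics/crop.png

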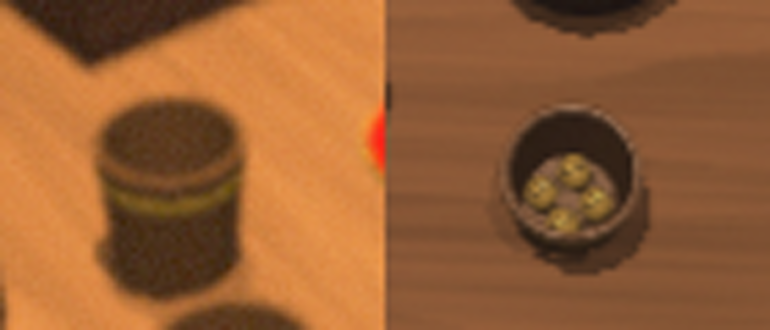

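The cup candidates are the three look-alikes at scene pixels (236,228), (248,270) and (346,222). The one farthest to the robot's right is (236,228), at (0.615, -0.031). The crop shows four bells in it, so that is my pick. The tray is on the left at (0.525, 0.286), the pad is at (0.464, -0.028), and the case is on the right with its handle at about (0.554, -0.270).

```bash
cat >> h.py <<'E'
from scipy.spatial.transform import Rotation as Ro
from scipy.linalg import logm, expm
def frame(z,y):
    z=np.array(z,float);z/=np.linalg.norm(z);y=np.array(y,float);y-=z*(y@z);y/=np.linalg.norm(y)
    return np.c_[np.cross(y,z),y,z]
def row(p1,R1,n=None,p0=None,R0=None,pinch=False):
    """one row (mm, rad), to be repeated n times: screw from measured (or given) pose to p1,R1"""
    s=arm.observe()
    T0=np.eye(4);T0[:3,3]=s['tcp_pos'] if p0 is None else p0;T0[:3,:3]=s['orientation'] if R0 is None else R0
    T1=np.eye(4);T1[:3,3]=p1;T1[:3,:3]=R1
    if pinch:T1[:3,3]+=arm.pinch_z*T1[:3,2]
    X=np.linalg.inv(T0)@T1
    a=np.linalg.norm(Ro.from_matrix(X[:3,:3]).as_rotvec());l=np.linalg.norm(X[:3,3])
    if n is None: n=max(1,int(np.ceil(max(a/.17,l/.05))))
    E=expm(np.real(logm(X))/n)
    print(n,'x',np.round(E[:3,3]*1000,1).tolist(),np.round(Ro.from_matrix(E[:3,:3]).as_rotvec(),4).tolist())
    return T1[:3,3],T1[:3,:3]
E
python3 - <<'E'
from h import *
print(arm.pinch_z)
row([.60,-.06,.30],frame([0,0,-1],[1,-.05,0]))
E
```

```text
0.0187
14 x [50.4, -3.9, -4.9] [-0.0, -0.0, -0.0837]
```

```bash
python3 -m crank '{"plan":[[50,-4,-5,0,0,-0.084,85],[50,-4,-5,0,0,-0.084,85],[50,-4,-5,0,0,-0.084,85],[50,-4,-5,0,0,-0.084,85],[50,-4,-5,0,0,-0.084,85],[50,-4,-5,0,0,-0.084,85],[50,-4,-5,0,0,-0.084,85],[50,-4,-5,0,0,-0.084,85],[50,-4,-5,0,0,-0.084,85],[50,-4,-5,0,0,-0.084,85],[50,-4,-5,0,0,-0.084,85],[50,-4,-5,0,0,-0.084,85]]}' && python3 -m crank '{"plan":[[50,-4,-5,0,0,-0.084,85],[50,-4,-5,0,0,-0.084,85],[0,0,0,0,0.15,0,85],[0,0,0,0,0.15,0,85]]}'; python3 -c "
from h import *
s=arm.observe();print(s['t'],np.round(s['joint_pos'],3),s['tcp_pos'],s['orientation'].round(3).tolist() if hasattr(s['orientation'],'round') else s['orientation'])"
```

```text
t: 3.1
tcp_pos: [0.5854, -0.1608, 0.2915]
orientation: [[0.21, 0.978, 0.0], [0.978, -0.21, 0.0], [0.0, 0.0, -1.0]]
ft_force: [0.6, 0.7, -0.0]
finger_gap: 0.0847
grasp_force: 0.0
t: 3.6
tcp_pos: [0.5947, -0.0607, 0.3024]
orientation: [[0.04, 0.999, 0.015], [0.953, -0.043, 0.299], [0.299, 0.002, -0.954]]
ft_force: [-0.3, -0.6, -0.4]
finger_gap: 0.0847
grasp_force: 0.0
3.6 [ 0.577  0.272 -0.46   1.456 -0.185  1.467  0.11 ] [ 0.59472502 -0.06066672  0.30240446] [[0.04, 0.999, 0.015], [0.953, -0.043, 0.299], [0.299, 0.002, -0.954]]
```

Run:
```python
from h import *
z=np.array([.283,-.65,-.707]);z/=np.linalg.norm(z)
g=np.array([.615,-.031,.042])
p,R=row(g-.11*z,frame(z,[.92,.4,0]),pinch=True)
print(p)
```

```text
7 x [18.0, -1.3, 26.8] [-0.0159, -0.153, -0.0661]
[0.58919354 0.02827279 0.10647056]
```

```bash
python3 -m crank '{"plan":[[18,-1.3,26.8,-0.016,-0.153,-0.066,85],[18,-1.3,26.8,-0.016,-0.153,-0.066,85],[18,-1.3,26.8,-0.016,-0.153,-0.066,85],[18,-1.3,26.8,-0.016,-0.153,-0.066,85],[18,-1.3,26.8,-0.016,-0.153,-0.066,85],[18,-1.3,26.8,-0.016,-0.153,-0.066,85],[18,-1.3,26.8,-0.016,-0.153,-0.066,85],[0,0,0,0,0,0,85]]}'
python3 - <<'E'
from h import *
s=arm.observe();print(np.round(s['joint_pos'],3))
z=np.array([.283,-.65,-.707]);z/=np.linalg.norm(z)
g=np.array([.615,-.031,.042])
p,d=snap('scene');P=cloud('scene',d)
for r in models.masks_of('cup','scene')[:4]:
    q=P[r['pixels']];q=q[~np.isnan(q[:,0])];print(r['confidence'],np.round(np.median(q,0),3))
row(g,frame(z,[.92,.4,0]),n=4,pinch=True)
p,d=snap('wrist','w1.png');cv2.imwrite('pics/m1.png',cv2.resize(np.hstack([cv2.cvtColor(p,4),cv2.cvtColor(snap('scene')[0],4)]),(800,300)))
E
```

```text
t: 4.6
tcp_pos: [0.5858, 0.0278, 0.1008]
orientation: [[-0.29, 0.916, 0.276], [0.643, 0.4, -0.653], [-0.709, -0.012, -0.705]]
ft_force: [0.8, -0.2, 0.2]
finger_gap: 0.0848
grasp_force: 0.0
[-0.138  0.441 -0.522  1.908  1.021  1.323 -0.748]
0.93 [ 0.618 -0.018  0.047]
0.86 [0.386 0.085 0.045]
0.74 [0.665 0.1   0.046]
4 x [0.3, 0.4, 27.0] [-0.0015, 0.0001, -0.0004]
```

View pics/m1.png

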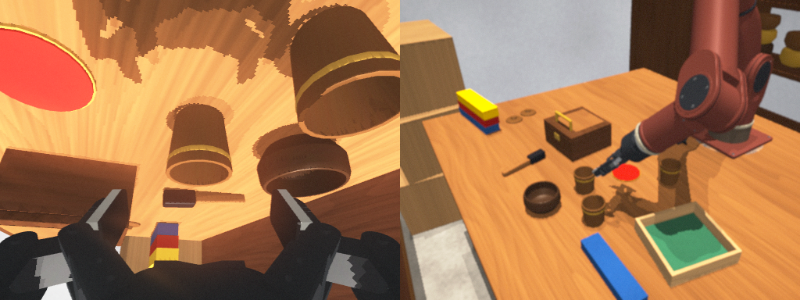

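The wrist view (left) has the target cup at about (198,150), centred between the fingers. The camera hangs below the hand, so I'll check its clearance first.

Run:
```python
from h import *
T=np.linalg.inv(np.array(vision.camera_model('wrist')['camera_from_world']));s=arm.observe()
R=np.array(s['orientation']);print('cam world',T[:3,3],'in tool',R.T@(T[:3,3]-s['tcp_pos']))
```

```text
cam world [0.53169792 0.16256314 0.15869559] in tool [ 0.06920753  0.00047643 -0.14212134]
```

```bash
python3 -m crank '{"plan":[[0.3,0.4,22,0,0,0,85],[0.3,0.4,22,0,0,0,85],[0.3,0.4,22,0,0,0,85],[0.3,0.4,22,0,0,0,85],[0.3,0.4,20,0,0,0,85],[0,0,0,0,0,0,85]]}' && python3 -m crank '{"plan":[[0,0,0,0,0,0,50],[0,0,0,0,0,0,50],[0,0,0,0,0,0,50],[0,0,0,0,0,0,50],[0,0,0,0,0,0,50]]}' 60
```

```text
t: 5.55
tcp_pos: [0.6194, -0.0448, 0.0265]
orientation: [[-0.281, 0.919, 0.276], [0.646, 0.394, -0.654], [-0.71, -0.006, -0.704]]
ft_force: [-0.1, -0.7, 0.6]
finger_gap: 0.0849
grasp_force: 0.0
t: 6.18
tcp_pos: [0.6201, -0.0422, 0.0289]
orientation: [[-0.28, 0.918, 0.28], [0.646, 0.396, -0.653], [-0.71, -0.002, -0.704]]
ft_force: [-5.0, 1.2, 6.1]
finger_gap: 0.0593
grasp_force: 62.8
```

Run:
```python
from h import *
s=arm.observe();R=np.array(s['orientation']);p=np.array(s['tcp_pos'])
p1,R1=row(p+[0,0.0,.14],R,n=4)
z=[.47,-.88,0.0]
row([.537,.265,.13],frame(z,[.88,.47,0]),p0=p1,R0=R1,pinch=True)
```

```text
4 x [-24.9, -0.1, -24.6] [0.0, -0.0, -0.0]
7 x [23.8, 8.1, -36.5] [-0.0114, -0.1115, -0.0043]
```

```bash
python3 -m crank '{"plan":[[-25,0,-24.6,0,0,0,50],[-25,0,-24.6,0,0,0,50],[-25,0,-24.6,0,0,0,50],[-25,0,-24.6,0,0,0,50]]}'
python3 - <<'E'
from h import *
s=arm.observe()
p1,R1=row([.537,.265,.19],frame([.47,-.88,0.0],[.88,.47,0]),pinch=True)
E
```

```text
t: 6.68
tcp_pos: [0.6204, -0.0426, 0.1692]
orientation: [[-0.281, 0.918, 0.279], [0.646, 0.396, -0.652], [-0.709, -0.003, -0.705]]
ft_force: [0.3, 0.7, -2.9]
finger_gap: 0.0597
grasp_force: 65.0
7 x [16.0, 8.2, -40.3] [-0.0114, -0.1117, -0.0042]
```

```bash
python3 -m crank '{"plan":[[16,8.2,-40.3,-0.0114,-0.1117,-0.0042,50],[16,8.2,-40.3,-0.0114,-0.1117,-0.0042,50],[16,8.2,-40.3,-0.0114,-0.1117,-0.0042,50],[16,8.2,-40.3,-0.0114,-0.1117,-0.0042,50],[16,8.2,-40.3,-0.0114,-0.1117,-0.0042,50],[16,8.2,-40.3,-0.0114,-0.1117,-0.0042,50],[16,8.2,-40.3,-0.0114,-0.1117,-0.0042,50],[0,0,0,0,0,0,50],[0,0,0,0,0,0.1,50],[0,0,0,0,0,0.1,50],[0,0,0,0,0,0,50]]}'
python3 - <<'E'
from h import *
s=arm.observe();print(np.round(s['joint_pos'],3))
E
```

```text
t: 8.05
tcp_pos: [0.5465, 0.2479, 0.1886]
orientation: [[0.175, 0.865, 0.47], [0.094, 0.461, -0.883], [-0.98, 0.198, -0.001]]
ft_force: [0.8, -0.9, -3.5]
finger_gap: 0.0594
grasp_force: 65.2
[-0.825  0.86  -0.309  1.599  1.265  2.076 -1.208]
```

```bash
python3 -m crank '{"plan":[[0,0,0,0,0,0.1,50],[0,0,0,0,0,0,50]]}'
python3 - <<'E'
from h import *
s=arm.observe();print(np.round(s['joint_pos'],3))
E
```

```text
t: 8.3
tcp_pos: [0.5464, 0.2479, 0.1887]
orientation: [[0.259, 0.844, 0.47], [0.138, 0.449, -0.883], [-0.956, 0.293, 0.0]]
ft_force: [-0.2, -0.7, -3.8]
finger_gap: 0.0596
grasp_force: 65.2
[-0.829  0.859 -0.302  1.6    1.262  2.073 -1.305]
```

```bash
python3 -m crank '{"plan":[[0,-5,5,0,0,-0.17,50],[0,-5,5,0,0,-0.17,50],[0,-5,5,0,0,-0.17,50],[0,-5,5,0,0,-0.17,50],[0,0,0,0,0,-0.17,50],[0,0,0,0,0,-0.17,50]]}'
python3 - <<'E'
from h import *
s=arm.observe();print(np.round(s['joint_pos'],3))
z=np.array([.47,-.88,0.]);z/=np.linalg.norm(z)
R0=frame(z,[.88,.47,0])
g=np.array([.525,.286,.13])+.028*z-.02*np.array([.88,.47,0])
print(g)
p1,R1=row(g,R0@Ro.from_rotvec([0,0,-1.15]).as_matrix(),n=3,pinch=True)
E
```

```text
t: 9.05
tcp_pos: [0.5385, 0.221, 0.1879]
orientation: [[-0.588, 0.658, 0.47], [-0.313, 0.35, -0.883], [-0.745, -0.667, 0.0]]
ft_force: [0.2, -0.3, -3.1]
finger_gap: 0.0591
grasp_force: 65.0
[-0.778  0.833 -0.347  1.671  1.269  2.074 -0.321]
[0.52059104 0.25190189 0.13      ]
3 x [12.8, 14.6, -5.7] [-0.0004, -0.0003, -0.1401]
```

```bash
python3 -m crank '{"plan":[[13,14.6,-5.7,0,0,-0.14,50],[13,14.6,-5.7,0,0,-0.14,50],[13,14.6,-5.7,0,0,-0.14,50],[0,0,0,0,0,-0.1,50],[0,0,0,0,0,-0.1,50],[0,0,0,0,0,-0.1,50],[0,0,0,0,0,-0.1,50],[0,0,0,0,0,-0.1,50],[0,0,0,0,0,-0.1,50],[0,0,0,0,0,-0.15,50],[0,0,0,0,0,-0.15,50]]}'&& python3 -m crank '{"plan":[[0,0,0,0,0,-0.16,50],[0,0,0,0,0,-0.16,50],[0,0,0,0,0,-0.16,50],[0,0,0,0,0,-0.16,50],[0,0,0,0,0,-0.16,50],[0,0,0,0,0,-0.16,50],[0,0,0,0,0,0,50],[0,0,0,0,0,0,50],[0,0,0,0,0,0,50]]}'
python3 - <<'E'
from h import *
s=arm.observe();print(np.round(s['joint_pos'],3))
a=snap('scene')[0][200:384,220:480];b=snap('top')[0][140:290,60:270]
cv2.imwrite('pics/pour.png',cv2.cvtColor(np.hstack([cv2.resize(a,(424,300)),cv2.resize(b,(376,300))]),4))
E
```

```text
t: 10.42
tcp_pos: [0.5296, 0.2356, 0.1295]
orientation: [[-0.784, -0.406, 0.47], [-0.417, -0.216, -0.883], [0.46, -0.888, 0.0]]
ft_force: [-0.8, 0.5, -2.4]
finger_gap: 0.0593
grasp_force: 64.9
t: 11.55
tcp_pos: [0.5295, 0.2358, 0.1295]
orientation: [[-0.126, -0.874, 0.47], [-0.066, -0.465, -0.883], [0.99, -0.142, 0.001]]
ft_force: [-0.2, 0.9, -3.1]
finger_gap: 0.0594
grasp_force: 65.0
[-0.793  0.946 -0.361  1.628  1.256  2.079  1.867]
```

View pics/pour.png

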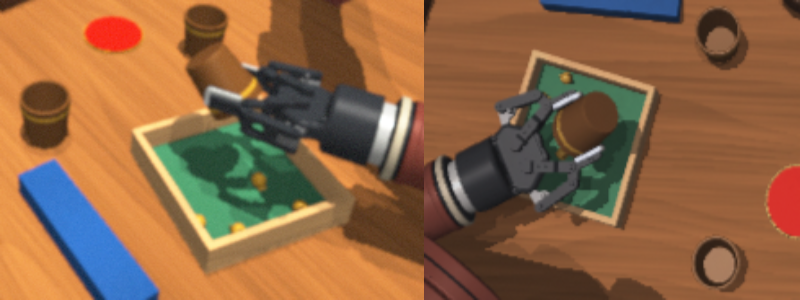

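The pour view shows four bells in the tray, at left-panel pixels (260,180), (300,205), (237,228) and (200,218). The cup is empty, so I'll roll it back upright.

```bash
python3 -m crank '{"plan":[[20,0,0,0,0,0,50],[20,0,0,0,0,0.1,50],[20,0,0,0,0,0.17,50],[10,0,0,0,0,0.17,50],[0,0,0,0,0,0.17,50],[0,0,0,0,0,0.17,50],[0,0,0,0,0,0.17,50],[0,0,0,0,0,0.17,50],[0,0,0,0,0,0.17,50],[0,0,0,0,0,0.17,50],[0,0,0,0,0,0.17,50],[0,0,0,0,0,0.17,50]]}' && python3 -m crank '{"plan":[[0,0,0,0,0,0.17,50],[0,0,0,0,0,0.17,50],[0,0,0,0,0,0.17,50],[0,0,0,0,0,0.17,50],[0,0,0,0,0,0.17,50],[0,0,0,0,0,0.17,50],[0,0,0,0,0,0.05,50],[0,0,0,0,0,0,50]]}'
python3 - <<'E'
from h import *
s=arm.observe();print(np.round(s['joint_pos'],3))
z=np.array([-.21,-.675,-.705]);z/=np.linalg.norm(z)
row([.464,-.0275,.13],frame(z,[.95,-.3,0]),pinch=True)
E
```

```text
t: 13.15
tcp_pos: [0.5166, 0.2291, 0.1977]
orientation: [[-0.821, 0.325, 0.47], [-0.437, 0.172, -0.883], [-0.368, -0.93, 0.001]]
ft_force: [-0.2, -0.6, -2.1]
finger_gap: 0.0595
grasp_force: 64.9
t: 14.15
tcp_pos: [0.5166, 0.2292, 0.1977]
orientation: [[-0.114, 0.875, 0.47], [-0.062, 0.466, -0.883], [-0.992, -0.13, 0.001]]
ft_force: [-0.8, -1.0, -1.1]
finger_gap: 0.0596
grasp_force: 65.1
[-0.99   0.782 -0.113  1.698  1.133  1.973 -0.89 ]
7 x [-0.8, -15.2, 40.4] [0.1005, 0.1132, 0.0614]
```

```bash
python3 -m crank '{"plan":[[-0.8,-15.2,40.4,0.1005,0.1132,0.0614,50],[-0.8,-15.2,40.4,0.1005,0.1132,0.0614,50],[-0.8,-15.2,40.4,0.1005,0.1132,0.0614,50],[-0.8,-15.2,40.4,0.1005,0.1132,0.0614,50],[-0.8,-15.2,40.4,0.1005,0.1132,0.0614,50],[-0.8,-15.2,40.4,0.1005,0.1132,0.0614,50],[-0.8,-15.2,40.4,0.1005,0.1132,0.0614,50],[0,0,0,0,0,0,50],[0,0,0,0,0,0,50]]}'
python3 - <<'E'
from h import *
s=arm.observe();print(np.round(s['joint_pos'],3))
z=np.array([-.21,-.675,-.705]);z/=np.linalg.norm(z);R=np.array(s['orientation'])
print('cup axis',R@[-.71,-.003,-.704],'pinch',np.array(s['tcp_pos'])-.0187*R[:,2])
# want the exact grasp-time relation: up = R@(-.71,-.002,-.704)
row([.464,-.0275,.055],frame(z,[.95,-.3,0]),n=4,pinch=True)
p,d=snap('top','p.png');P=cloud('top',d)
for c in('scene','top'):
  p,d=snap(c);P=cloud(c,d)
  for r in models.masks_of('cup',c)[:5]:
    q=P[r['pixels']];q=q[~np.isnan(q[:,0])];zt=np.percentile(q[:,2],97);print(c,r['confidence'],np.round(np.median(q,0),3),np.round(np.percentile(q,3,axis=0),3),np.round(np.percentile(q,97,axis=0),3))
E
```

```text
t: 15.28
tcp_pos: [0.4603, -0.0397, 0.1169]
orientation: [[0.212, 0.955, -0.21], [0.673, -0.298, -0.676], [-0.708, 0.002, -0.706]]
ft_force: [0.4, 0.5, -3.1]
finger_gap: 0.0595
grasp_force: 65.2
[-0.422  0.399 -0.025  1.869  0.557  1.49  -0.978]
cup axis [-0.0052669  -0.00108515  0.99984803] pinch [ 0.46421317 -0.02709618  0.13006916]
4 x [13.2, -0.1, 13.3] [0.0001, 0.0001, 0.0003]
scene 0.92 [ 0.481 -0.005  0.115] [ 0.455 -0.03   0.091] [0.493 0.002 0.14 ]
scene 0.9 [0.386 0.087 0.047] [0.352 0.051 0.006] [0.41  0.108 0.067]
scene 0.59 [0.665 0.104 0.045] [0.636 0.067 0.008] [0.691 0.124 0.067]
top 0.91 [0.381 0.081 0.01 ] [0.353 0.051 0.001] [0.406 0.106 0.067]
top 0.73 [ 0.469 -0.029  0.101] [ 0.437 -0.054  0.09 ] [ 0.491 -0.001  0.155]
top 0.64 [0.671 0.097 0.033] [0.633 0.068 0.002] [0.69  0.122 0.067]
```

```bash
python3 -m crank '{"plan":[[13.2,0,13.2,0,0,0,50],[13.2,0,13.2,0,0,0,50],[13.2,0,13.2,0,0,0,50],[13.2,0,13.2,0,0,0,50],[2,0,2,0,0,0,50],[2,0,2,0,0,0,50],[0,0,0,0,0,0,50],[0,0,0,0,0,0,50]]}'
```

```text
t: 16.52
tcp_pos: [0.4607, -0.0399, 0.0367]
orientation: [[0.213, 0.954, -0.21], [0.674, -0.299, -0.676], [-0.708, 0.003, -0.707]]
ft_force: [0.0, 0.5, -2.9]
finger_gap: 0.0594
grasp_force: 65.3
```

```bash
python3 -m crank '{"plan":[[1,0,1,0,0,0,50],[0.7,0,0.7,0,0,0,50],[0,0,0,0,0,0,50],[0,0,0,0,0,0,50]]}'
```

```text
t: 17.02
tcp_pos: [0.4604, -0.04, 0.0339]
orientation: [[0.213, 0.954, -0.21], [0.673, -0.299, -0.676], [-0.708, 0.002, -0.706]]
ft_force: [0.5, 0.3, -1.3]
finger_gap: 0.0592
grasp_force: 65.2
```

```bash
python3 -m crank '{"plan":[[0.4,0,0.4,0,0,0,50],[0,0,0,0,0,0,50],[0,0,0,0,0,0,64],[0,0,0,0,0,0,70],[0,0,0,0,0,0,85],[0,0,0,0,0,0,85],[0,0,0,0,0,0,85]]}' 20
python3 - <<'E'
from h import *
for c in('scene','top'):
  p,d=snap(c);P=cloud(c,d)
  for r in models.masks_of('cup',c)[:5]:
    q=P[r['pixels']];q=q[~np.isnan(q[:,0])];print(c,r['confidence'],np.round(np.median(q,0),3),np.round(np.percentile(q,3,axis=0),3),np.round(np.percentile(q,97,axis=0),3))
E
```

```text
t: 17.9
tcp_pos: [0.4604, -0.04, 0.0333]
orientation: [[0.213, 0.954, -0.21], [0.673, -0.299, -0.676], [-0.708, 0.002, -0.706]]
ft_force: [-0.2, -0.1, -0.0]
finger_gap: 0.0849
grasp_force: 0.0
scene 0.9 [ 0.481 -0.008  0.031] [ 0.455 -0.056  0.007] [0.493 0.001 0.071]
scene 0.69 [0.388 0.085 0.046] [0.351 0.05  0.002] [0.41  0.108 0.067]
scene 0.68 [0.665 0.101 0.046] [0.636 0.067 0.006] [0.692 0.124 0.067]
top 0.81 [0.38  0.082 0.012] [0.352 0.054 0.002] [0.406 0.106 0.067]
top 0.65 [0.671 0.096 0.033] [0.633 0.068 0.003] [0.689 0.121 0.067]
top 0.56 [ 0.469 -0.03   0.016] [ 0.437 -0.058  0.004] [ 0.494 -0.001  0.072]
```

```bash
python3 -m crank '{"plan":[[0,0,-20,0,0,0,85],[0,0,-25,0,0,0,85],[0,0,-35,0,0,0,85],[0,0,-45,0,0,0,85],[-20,0,-40,0,0,0,85],[-30,0,-30,0,0,0,85],[0,0,0,0,0,0,85]]}'
python3 - <<'E'
from h import *
s=arm.observe();print(np.round(s['joint_pos'],3))
q0=[]
for c in('scene','top'):
  p,d=snap(c,'placed_%s.png'%c);P=cloud(c,d)
  for n,lo,hi in(('cup',.064,.08),('case_lid_handle',.122,.14)):
   for r in models.masks_of(n,c)[:4]:
    q=P[r['pixels']];q=q[~np.isnan(q[:,0])];q=q[(q[:,2]>lo)&(q[:,2]<hi)]
    if len(q)<15: continue
    A=np.c_[2*q[:,:2],np.ones(len(q))];x=np.linalg.lstsq(A,(q[:,:2]**2).sum(1),rcond=None)[0]
    print(c,n,len(q),'circ',np.round(x[:2],4),'mean',np.round(q.mean(0),4),'zmax',np.percentile(q[:,2],98))
row([.5535,-.270,.25],frame([0,0,-1],[.996,.085,0]),pinch=True)
a=cv2.imread('pics/placed_scene.png')[180:300,180:340];b=cv2.imread('pics/placed_top.png')[120:280,230:430]
cv2.imwrite('pics/pl.png',np.hstack([cv2.resize(a,(400,300)),cv2.resize(b,(375,300))]))
E
```

```text
t: 18.98
tcp_pos: [0.4921, 0.06, 0.2101]
orientation: [[0.216, 0.954, -0.206], [0.676, -0.298, -0.674], [-0.705, 0.006, -0.71]]
ft_force: [-0.8, -0.4, 0.1]
finger_gap: 0.0849
grasp_force: 0.0
[-0.514  0.412 -0.061  1.625  0.501  1.738 -0.963]
scene cup 184 circ [ 0.4661 -0.0271] mean [ 0.4661 -0.0273  0.0693] zmax 0.07313497028316257
scene cup 114 circ [0.38   0.0789] mean [0.381  0.0788 0.066 ] zmax 0.0689918927836259
scene cup 166 circ [0.6633 0.0946] mean [0.6634 0.0954 0.0662] zmax 0.06844475978696399
scene case_lid_handle 88 circ [ 0.5525 -0.2625] mean [ 0.5547 -0.2583  0.1307] zmax 0.13451756499433692
top cup 62 circ [0.661  0.0935] mean [0.6556 0.0948 0.0659] zmax 0.06901929840546757
top cup 61 circ [0.3785 0.0777] mean [0.3721 0.0732 0.0661] zmax 0.07062455540461592
top cup 136 circ [ 0.464  -0.0278] mean [ 0.465  -0.0286  0.0693] zmax 0.07386796373301746
top case_lid_handle 183 circ [ 0.5424 -0.2705] mean [ 0.5515 -0.2695  0.131 ] zmax 0.13565929220564113
7 x [-43.8, 15.3, 16.6] [-0.0218, 0.1111, -0.0526]
```

View pics/pl.png

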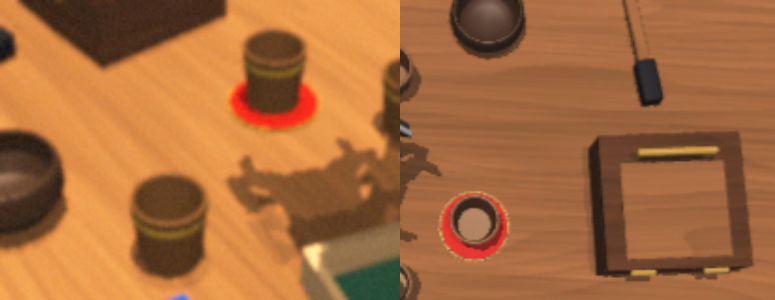

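The cup stands upright and empty in the middle of the red pad, at about (275,75) in the left panel, within about 2 mm. Next is the lid.

```bash
python3 -m crank '{"plan":[[-43.8,15.3,16.6,-0.0218,0.1111,-0.0526,85],[-43.8,15.3,16.6,-0.0218,0.1111,-0.0526,85],[-43.8,15.3,16.6,-0.0218,0.1111,-0.0526,60],[-43.8,15.3,16.6,-0.0218,0.1111,-0.0526,50],[-43.8,15.3,16.6,-0.0218,0.1111,-0.0526,50],[-43.8,15.3,16.6,-0.0218,0.1111,-0.0526,50],[-43.8,15.3,16.6,-0.0218,0.1111,-0.0526,50],[0,0,0,0,0,0,50],[0,0,0,0,0,0,50]]}'
python3 - <<'E'
from h import *
s=arm.observe();print(np.round(s['joint_pos'],3))
p,d=snap('wrist','wh.png');P=cloud('wrist',d)
q=P[(P[...,2]>.118)&(P[...,2]<.138)&(P[...,0]>.5)&(P[...,0]<.6)&(P[...,1]<-.2)&(P[...,1]>-.34)]
print(len(q),np.round(q.mean(0),4),q.min(0),q.max(0),np.percentile(q[:,2],95))
if len(q)>20: print(cv2.minAreaRect((q[:,:2]*1000).astype(np.float32)))
row([.5535,-.270,.128],frame([0,0,-1],[.996,.085,0]),n=4,pinch=True)
E
```

```text
t: 20.4
tcp_pos: [0.5534, -0.2699, 0.2307]
orientation: [[-0.084, 0.996, -0.0], [0.996, 0.084, 0.001], [0.001, 0.0, -1.0]]
ft_force: [-0.1, 0.4, -0.4]
finger_gap: 0.0498
grasp_force: 0.0
[ 0.19   0.265  0.235  1.564 -0.064  1.32   0.517]
1377 [ 0.5518 -0.267   0.1316] [ 0.54369138 -0.31906511  0.11987838] [ 0.56050528 -0.22020765  0.13474862] 0.13334689456427226
((551.8032836914062, -269.645263671875), (9.503984451293945, 99.13213348388672), 4.912264823913574)
4 x [-0.3, -0.1, 30.5] [0.0002, -0.0003, 0.0002]
```

```bash
python3 -m crank '{"plan":[[0,-0.3,35,0,0,0,50],[0,-0.3,35,0,0,0,50],[0,-0.2,25,0,0,0,50],[0,0,14,0,0,0,50],[0,0,13,0,0,0,50],[0,0,0,0,0,0,50],[0,0,0,0,0,0,5],[0,0,0,0,0,0,5],[0,0,0,0,0,0,5],[0,0,0,0,0,0,5],[0,0,0,0,0,0,5]]}' 50
python3 - <<'E'
from h import *
s=arm.observe();R=np.array(s['orientation']);p=np.array(s['tcp_pos'])
yaw=np.deg2rad(4.9);ex=np.array([np.cos(yaw),np.sin(yaw),0]);ey=np.array([-np.sin(yaw),np.cos(yaw),0]);ez=np.array([0,0,1.])
g=p-.0187*R[:,2]; hinge=g-.14*ex-.047*ez;print('pinch',g,'hinge',hinge)
# lid to 40deg in 8 steps of 5deg, tool tilts 2.5deg per step
tp,tR=p,R
for k in range(1,9):
    a=np.deg2rad(5.*k);h=hinge+ex*(.14*np.cos(a)-.047*np.sin(a))+ez*(.14*np.sin(a)+.047*np.cos(a))
    Rk=Ro.from_rotvec(-ey*a*.4).as_matrix()@R
    tp,tR=row(h,Rk,n=1,p0=tp,R0=tR,pinch=True)
np.savez('lid.npz',hinge=hinge,ex=ex,ey=ey,R=R)
E
```

```text
t: 21.82
tcp_pos: [0.5512, -0.2706, 0.1105]
orientation: [[-0.083, 0.997, -0.001], [0.997, 0.083, 0.001], [0.001, -0.001, -1.0]]
ft_force: [-11.4, 2.1, 10.9]
finger_gap: 0.0081
grasp_force: 48.9
pinch [ 0.55117823 -0.27060001  0.12922955] hinge [ 0.41168989 -0.28255838  0.08222955]
1 x [0.0, -4.0, -12.0] [-0.0349, 0.0001, -0.0]
1 x [0.0, -4.6, -11.8] [-0.0349, 0.0001, -0.0]
1 x [0.0, -5.2, -11.5] [-0.0349, 0.0001, -0.0]
1 x [0.0, -5.8, -11.2] [-0.0349, 0.0001, -0.0]
1 x [-0.0, -6.4, -10.8] [-0.0349, 0.0001, -0.0]
1 x [-0.0, -6.9, -10.4] [-0.0349, 0.0001, -0.0]
1 x [-0.0, -7.5, -10.0] [-0.0349, 0.0001, -0.0]
1 x [-0.0, -8.0, -9.6] [-0.0349, 0.0001, -0.0]
```

```bash
python3 -m crank '{"plan":[[0,-2,-6,-0.017,0,0,5],[0,-2,-6,-0.018,0,0,5],[0,-2.3,-6,-0.017,0,0,5],[0,-2.3,-5.8,-0.018,0,0,5],[0,0,0,0,0,0,5]]}'
cat > lid.py <<'E'
from h import *
def lid():
  for c in('scene','top'):
    p,d=snap(c,'lid_%s.png'%c);P=cloud(c,d)
    L=np.load('lid.npz');v=P-L['hinge'];x=v@L['ex'];y=v@L['ey'];z=v[...,2]
    for r in models.masks_of('case_lid_handle',c)[:1]+models.masks_of('case',c)[:1]:
        m=r['pixels']&(abs(y)<.085)&(x>.01)&(x<.17)&(z>.014)
        if m.sum()<50: continue
        # robust line fit of top face z = 12mm/cos + x tan
        X,Z=x[m],z[m]
        k=np.ones(len(X),bool)
        for _ in range(8):
            f=np.polyfit(X[k],Z[k],1);e=Z-np.polyval(f,X);k=abs(e)<max(.004,1.5*np.median(abs(e)))
        print(c,k.sum(),m.sum(),'lid deg',np.rad2deg(np.arctan(f[0])),f)
  s=arm.observe();R=np.array(s['orientation']);g=np.array(s['tcp_pos'])-.0187*R[:,2];L=np.load('lid.npz')
  v=g-L['hinge'];print('from pinch deg',np.rad2deg(np.arctan2(v[2],v@L['ex'])-np.arctan2(.047,.14)),'radius',np.hypot(v[2],v@L['ex']),s['ft_force'],s['finger_gap'],s['grasp_force'])
lid()
E
python3 lid.py
```

```text
t: 22.45
tcp_pos: [0.5427, -0.2713, 0.1334]
orientation: [[-0.084, 0.994, 0.071], [0.997, 0.083, 0.007], [0.001, 0.072, -0.997]]
ft_force: [-5.2, -1.7, -7.5]
finger_gap: 0.0082
grasp_force: 48.8
scene 1165 1386 lid deg 9.161492472851887 [0.16127502 0.01220165]
scene 1165 1398 lid deg 9.161492472851887 [0.16127502 0.01220165]
top 2142 2345 lid deg 8.940932460265088 [0.15732783 0.01107382]
top 2142 2344 lid deg 8.94187900202861 [0.15734476 0.01107269]
from pinch deg 9.441095521376232 radius 0.14767980406103962 [-4.3871381  -1.87087185 -5.88894143] 0.008014643294062858 48.8599956035614
```

Lid is coming up as expected; continue.

```bash
python3 -m crank '{"plan":[[0,-2.6,-5.8,-0.018,0,0,5],[0,-2.6,-5.7,-0.017,0,0,5],[0,-2.9,-5.6,-0.018,0,0,5],[0,-2.9,-5.6,-0.017,0,0,5],[0,-3.2,-5.4,-0.018,0,0,5],[0,-3.2,-5.4,-0.017,0,0,5],[0,-3.5,-5.2,-0.018,0,0,5],[0,-3.4,-5.2,-0.017,0,0,5],[0,0,0,0,0,0,5]]}'; python3 lid.py
python3 - <<'E'
from h import *
L=np.load('lid.npz');hinge,ex,ey,R=L['hinge'],L['ex'],L['ey'],L['R']
s=arm.observe();tp,tR=s['tcp_pos'],s['orientation']
for k in (35,40):
    a=np.deg2rad(k);h=hinge+ex*(.14*np.cos(a)-.047*np.sin(a))+np.array([0,0,1])*(.14*np.sin(a)+.047*np.cos(a))
    tp,tR=row(h,Ro.from_rotvec(-ey*a*.4).as_matrix()@R,n=2,p0=tp,R0=tR,pinch=True)
E
```

```text
t: 23.88
tcp_pos: [0.5142, -0.2735, 0.1741]
orientation: [[-0.084, 0.974, 0.211], [0.996, 0.082, 0.018], [0.0, 0.212, -0.977]]
ft_force: [-1.6, -4.5, -8.4]
finger_gap: 0.0081
grasp_force: 48.8
scene 514 760 lid deg 28.52714507973675 [0.5435693  0.01341882]
scene 514 756 lid deg 28.52714507973675 [0.5435693  0.01341882]
top 2503 2834 lid deg 28.504503497248027 [0.54305748 0.01182644]
top 2496 2827 lid deg 28.492432459514326 [0.5427847  0.01183316]
from pinch deg 29.197784714666764 radius 0.1480432572704176 [-0.15512859 -4.44819    -6.69839875] 0.00813573452317747 48.84112000465393
2 x [-0.1, -4.5, -5.8] [-0.0154, 0.0007, 0.0008]
2 x [-0.0, -4.0, -4.8] [-0.0175, 0.0, -0.0]
```

```bash
python3 -m crank '{"plan":[[0,-4.3,-5.8,-0.016,0,0,5],[0,-4.3,-5.8,-0.016,0,0,5],[0,-4,-4.9,-0.017,0,0,5],[0,-4.1,-5,-0.017,0,0,5],[0,-1.2,-1.4,0,0,0,5],[0,0,0,0,0,0,5],[0,0,0,0,0,0,5]]}'; python3 lid.py
python3 - <<'E'
from h import *
a=cv2.imread('pics/lid_scene.png')[90:384,120:512];b=cv2.imread('pics/lid_top.png')[90:290,60:430]
cv2.imwrite('pics/fin.png',np.hstack([cv2.resize(a,(400,300)),cv2.resize(b,(400,300))]))
E
```

```text
t: 25.05
tcp_pos: [0.4923, -0.2753, 0.192]
orientation: [[-0.085, 0.958, 0.275], [0.996, 0.082, 0.023], [-0.0, 0.276, -0.961]]
ft_force: [4.0, -3.4, 0.3]
finger_gap: 0.0078
grasp_force: 49.0
scene 177 275 lid deg -8.037888970015723 [-0.14121525  0.13159709]
scene 221 342 lid deg -5.825047334545944 [-0.10201798  0.12637632]
top 2321 2669 lid deg 39.70920983723761 [0.83048757 0.01358859]
top 2354 2824 lid deg 39.701947540761935 [0.83027342 0.01360489]
from pinch deg 40.74784462635585 radius 0.14847790443722284 [ 3.59482877 -2.71826175  0.53993289] 0.008000286878446852 49.117881059646606
```

View pics/fin.png

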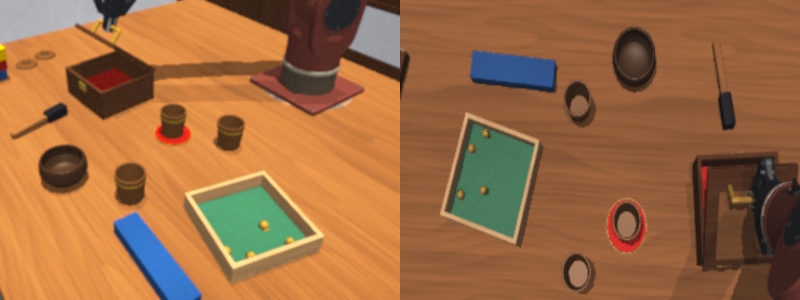

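The final view shows the lid held open at about 39.7 degrees and all four bells in the tray. The cup is upright on the pad at right-panel pixel (627,225), and the bowl, carton and mallet haven't moved. I'm handing in.

```bash
python3 -c "
from station import hand_in
print(hand_in())"
```

```text
the job is handed in; nothing more can be done
None
```

The job is handed in: all four bells are in the tray, the empty cup stands upright in the middle of the red pad, and the gripper is holding the case lid at about 40°; no verdict came back.

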